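# Sweep the loose heel blocks into the stop frame

## Task

Clear the cobbler's bench: with the fingertips, gently sweep the pair of loose D-shaped heel blocks across the bench top, through the open side of the three-sided wooden stop frame, until both lie flat and completely inside it. Slide them only: do not pinch, pick up, tip or jam them against anything, and leave the tin, the spool and all other things where they are.

Things in the scene. Friction and masses are not known exactly. Their poses are not given: they have to be found in the camera images.
- corral: Three-sided stop frame of pale wooden strips fixed to the bench. Origin at bench height in the middle of its inside, which is 210 mm wide (its x, -105 to 105) and 130 mm deep (its y, -65 to 65), with a thin cork sheet flush with the bench, no sill. Strips 12 mm thick, 20 mm high at both sides (x = -105 and 105) and at the closed back (y = +65). The mouth is open, at y = -65; it faces towards the robot's right. Parts enter along +y of this frame.
- heel_a: One of two loose shoe-heel blocks, a pair, both alike: stacked brown leather on black rubber, lying flat. Seen from above it is D-shaped, 49 long (its x) by 48 wide (its y): round of radius 24 about the origin on its -x side, square-cornered on its +x side, which ends 25 from the origin. 18 mm high, 35 to 70 g. Slides easily. Origin on its underside, z up.
- heel_b: One of two loose shoe-heel blocks, a pair, both alike: stacked brown leather on black rubber, lying flat. Seen from above it is D-shaped, 49 long (its x) by 48 wide (its y): round of radius 24 about the origin on its -x side, square-cornered on its +x side, which ends 25 from the origin. 18 mm high, 35 to 70 g. Slides easily. Origin on its underside, z up.
- tin: Bystander among the heels: open round brass tin of tacks, 68 mm across, 22 mm high, loose. Origin under its centre.
- spool: Bystander among the heels: wooden spool standing upright, 44 mm across, 46 mm high, loose. Origin under its centre.
- awl: Bystander: slim hand tool with a wooden handle, 150 mm long, lying at the far right of the work along its own x, loose. Origin at mid length.
- hammer: Bystander: hammer, 260 mm long, lying beyond the work, loose.
- jar: Bystander: amber jar with a steel lid, 68 mm across, 85 mm high, standing beyond the work, loose.
- brush: Bystander: flat brush with a dark wooden handle and a grey head, 190 mm long, lying to the robot's left beyond the frame, loose.
- iron: Bystander: small bench anvil, 75 by 55 mm, 58 mm high, standing at the robot's right of the heels, loose.

How it is judged:
By the outcome, as a careful person would: the job done as asked, in the order asked, and still so for the second after the job is handed in, with the robot touching nothing.
It also fails if it takes over 61 s, if anything falls off the work surface, if the arm or the gripper's body presses on something with over 40 N, if the wrist force passes 120 N, or if a joint passes its speed limit or range.

## Robot

A 6-joint arm with a two-finger parallel gripper is mounted at the origin on the work surface. World frame = base frame: x ahead of the robot, y to its left, z up, the work surface at z = 0. Lengths are in mm, angles in rad, forces in N, time in s.
With the tool pointing down it reaches from about 350 to 725 mm from the base axis. Payload 4.3 kg.
Tool frame: the origin (TCP) lies on the front face of the gripper's body, between the roots of the fingers; the fingertips stand 73 mm ahead of it and the grasp point (between the pads) lies 54 mm ahead of it (env.tip_extent is the distance from the TCP to the fingertips, in mm); z points along the fingers, y is the line along which they close (so a half turn about z gives the same grasp; the last joint's range is limited). The gripper opens to 85 mm and grips with 20 to 120 N. Pads are 22 mm wide; open, the fingers measure 114 mm over their backs; the gripper's body (76 mm by 85 mm) begins 54 mm behind the grasp point. The pads swing forward as they close: fully open they stand 13 mm farther back than shut.
Start: joints at [-1.398, 0.377, 0.081, 1.274, 0, 1.46], TCP at [160.46, -552.188, 303.929] pointing down, gripper open.
Joint ranges: [-2.72, 2.72], [-0.84, 1.66], [-1.02, 1.22], [-1.77, 2.12], [-1.37, 1.28], [-3.14, 3.14]. Speed limits (rad/s): [2.57, 2.57, 3.14, 3.14, 3.14, 3.14].

## Interface

Orientations are given as a 3x3 rotation matrix whose columns are the frame's x, y, z axes.
In Python, from rig import env gives the robot as it stands.
- The arm moves only by the shell command python3 -m crank 'ROWS' [FORCE]. ROWS is JSON, one flat list of numbers, 7 for each row, row after row: the shift along the tool's x, y, z in mm, then the turn, a rotation vector about the tool's x, y, z in rad, then the opening, from 0 (shut) to 1 (fully open). A call has exactly 8 rows; each row is the pose to reach, as a shift and turn from the pose commanded when the call began, along the tool's axes at that moment; what a row does not reach only later rows make up. A row lasts 1/8 s, in which the tool goes at most 62.5 mm and 10.7 degrees, less where a joint would pass 70% of its speed; a pose out of reach is approached as far as the arm can. A call with a gripper value outside its range is refused whole. The fingers move at their own pace and stop on an object; FORCE is the grip in N (left out, the last holds). Time passes only in rows, so rows that repeat a pose let the fingers close, or fill a call up. It gives the time, the measured TCP pose, the force, the opening and the grip force at its end, in the units of the state.
- env.state(): the state, without advancing time (a new reading comes with each control period).
- env.read_camera(name): name is "side" or "top" or "wrist"; returns the picture (400x640x3 uint8, red, green, blue); there is no depth.
- env.get_calibration(name): a dict with "intrinsics" (3x3 intrinsics, pixels), "cam_to_world" (4x4, takes a point from camera to world coordinates); the wrist camera has in their place "T_tool_cam" (4x4, takes a point from camera to tool coordinates, whose origin is the TCP and whose axes are the flange's). Camera axes: x right, y up, looking along -z (the intrinsics and any distortion apply to the point x, -y, -z); pixel columns grow to the right and rows downward; lengths in mm; the calibration is good to about 2 mm. A picture is of the moment at which its call begins: read the wrist's pose just before it. get_calibration takes no time and is no camera call.
- env.finish_job(): hands the job in; it is judged then, once.
The state is a dict: "time_s": time; "joint_pos": joint angles; "dq": joint speeds; "effort": joint torques, N m; "tool_pos": TCP position; "ee_rot": TCP orientation; "wrist_force": force on the tool from outside, world axes, zero at the start; "ft_torque": the same for the moment, N m; "gripper_width": finger opening in mm; "grip_force": force on a finger pad.
Only numpy, scipy, OpenCV 4.12 (cv2) and the standard library are available. Lean on these libraries where they do the work, as an engineer would, in place of code of your own. Each camera call takes 0.05 s, during which the arm holds its last target. There are 200 camera calls.

## Working session

There is one attempt and no reset: what is moved stays moved. The work goes in short steps, Python scripts to look and compute and a shell command to move; the robot and the scene stay as the last step left them, time stands still between calls to the robot, and variables do not carry over. Pictures are saved under pics/ and viewed, at most 10 in all, crops included, and the job is handed in when it is done.

```bash
mkdir -p pics
python3 - <<'E'
from rig import env
import cv2,json
for n in("top","side"):
    cv2.imwrite(f"pics/{n}0.png",env.read_camera(n)[:,:,::-1])
    c=env.get_calibration(n);print(n,c)
s=env.state();print(s['tool_pos'],s['ee_rot'],s['time_s'],s['gripper_width'])
E
```

```text
top {'intrinsics': array([[361.85192547,   0.        , 318.72842191],
       [  0.        , 361.85192547, 201.52048362],
       [  0.        ,   0.        ,   1.        ]]), 'cam_to_world': array([[-1.12528094e-02,  9.95237308e-01, -9.68301346e-02,
         5.25895749e+02],
       [-9.99841983e-01, -9.86614966e-03,  1.47874531e-02,
         1.79074551e+01],
       [ 1.37616844e-02,  9.69812341e-02,  9.95191065e-01,
         9.77991143e+02],
       [ 0.00000000e+00,  0.00000000e+00,  0.00000000e+00,
         1.00000000e+00]])}
side {'intrinsics': array([[455.6957846 ,   0.        , 316.31942047],
       [  0.        , 455.6957846 , 195.06459092],
       [  0.        ,   0.        ,   1.        ]]), 'cam_to_world': array([[ 9.74714925e-01,  1.31185865e-01, -1.80889700e-01,
         3.80710801e+02],
       [-2.23375077e-01,  5.93290864e-01, -7.73375411e-01,
        -8.74628155e+02],
       [ 5.86428398e-03,  7.94226806e-01,  6.07593113e-01,
         7.58955674e+02],
       [ 0.00000000e+00,  0.00000000e+00,  0.00000000e+00,
         1.00000000e+00]])}
[ 160.37930109 -551.72326135  303.04800137] [[ 9.60287665e-01  2.79011650e-01 -3.14044284e-04]
 [ 2.79011755e-01 -9.60286002e-01  1.79864206e-03]
 [ 2.00269759e-04 -1.81483583e-03 -9.99998333e-01]] 0.1 85.57409653447961
```

View pics/top0.png

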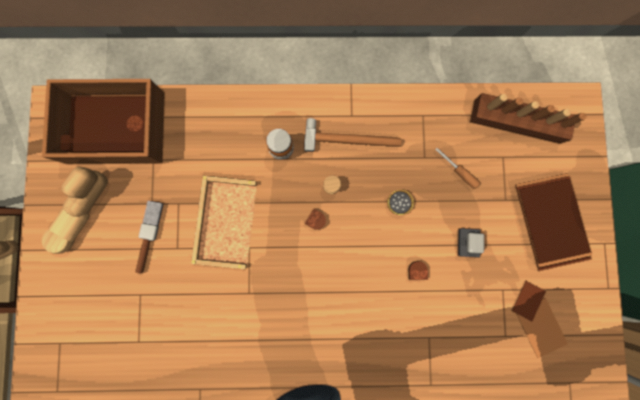

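View pics/side0.png

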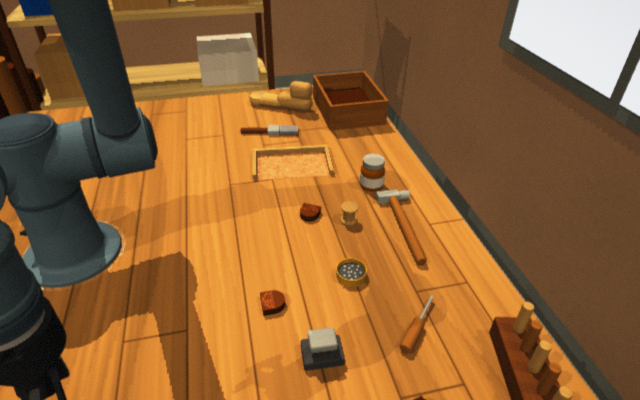

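Top view: the heels are at about (317,219) and (418,271). The frame's mouth runs from (257,183) to (245,267). The spool is at (332,185), the tin at (400,202) and the anvil at (471,242). I'll measure these next.

```bash
cat > h.py <<'E'
import numpy as np,cv2
from rig import env
def ray(n,px,z):
    c=env.get_calibration(n);K=c['intrinsics'];T=c['cam_to_world']
    p=np.atleast_2d(px).astype(float)
    d=np.c_[(p[:,0]-K[0,2])/K[0,0],-(p[:,1]-K[1,2])/K[1,1],-np.ones(len(p))]@T[:3,:3].T
    o=T[:3,3];return (o+d*((z-o[2])/d[:,2])[:,None])[:,:2]
def heels(im,n,roi,z=9):
    u0,v0,u1,v1=roi
    h=cv2.cvtColor(im,cv2.COLOR_RGB2HSV).astype(int)
    m=((h[...,2]<150)&((h[...,0]<11)|(h[...,0]>170))&(h[...,1]>90)).astype(np.uint8)
    k=np.zeros_like(m);k[v0:v1,u0:u1]=m[v0:v1,u0:u1]
    cs,_=cv2.findContours(k,cv2.RETR_EXTERNAL,cv2.CHAIN_APPROX_NONE)
    out=[]
    for c in cs:
        if cv2.contourArea(c)>60:
            w=ray(n,c[:,0],z).astype(np.float32);M=cv2.moments(c)
            ctr=ray(n,(M['m10']/M['m00'],M['m01']/M['m00']),z)[0]
            out.append((ctr.round(1),cv2.contourArea(c),np.r_[w.min(0),w.max(0)].round()))
    return out
E
python3 - <<'E'
from h import *
im=env.read_camera("top")
for r in heels(im,"top",(180,150,460,300)):print("top",*r)
s=env.read_camera("side")
for r in heels(s,"side",(220,150,400,330)):print("side",*r)
print("frame top z20",ray("top",[(203,178),(257,182),(195,263),(246,267)],20).round())
print("spool z46",ray("top",[(332,184)],46),"tin z22",ray("top",[(400,202)],22),"iron z50",ray("top",[(471,242)],30))
a=im[150:300,180:500];cv2.imwrite("pics/c.png",cv2.resize(a[:, :,::-1],None,fx=2.5,fy=2.5,interpolation=cv2.INTER_CUBIC))
E
```

```text
top [ 439.7 -254.4] 149.5 [ 414. -282.  456. -233.]
top [571.5  11.8] 216.0 [549. -10. 597.  38.]
side [ 438.9 -259.4] 207.5 [ 412. -283.  458. -226.]
side [571.2  14.7] 175.5 [548. -17. 599.  49.]
frame top z20 [[685. 311.]
 [673. 168.]
 [461. 328.]
 [449. 195.]]
spool z46 [[662.02964061 -30.98600472]] tin z22 [[ 615.48375071 -212.68947252]] iron z50 [[ 507.66092463 -393.82494804]]
```

View pics/c.png

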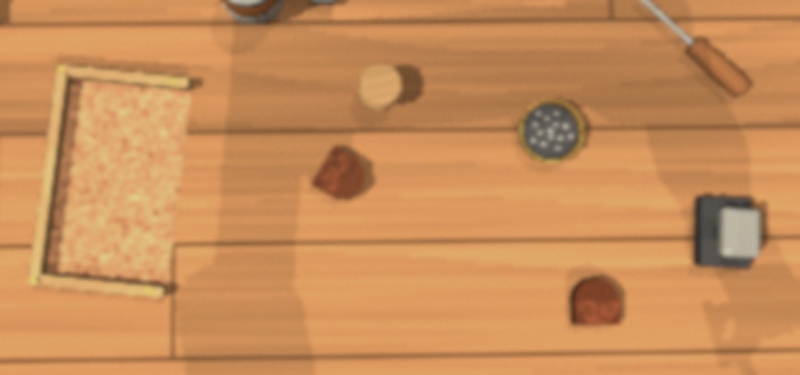

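Heel A is at about (572,13) and heel B at about (440,-256). The frame centre is near (568,247), with its +y pointing along about (0.1,0.995). A push heading of 80° suits both heels. I'll use the fingers 21 mm apart as a two-point pusher, and do A first.

```bash
python3 -m crank '[40,-28,8,0,0,-0.14,0.25, 80,-56,16,0,0,-0.28,0.25, 120,-84,24,0,0,-0.42,0.25, 160,-112,32,0,0,-0.56,0.25, 200,-140,40,0,0,-0.7,0.25, 240,-168,48,0,0,-0.84,0.25, 280,-196,56,0,0,-0.98,0.25, 320,-224,64,0,0,-1.115,0.25]' 20; python3 -c "
from h import *
s=env.state();print(s['time_s'],s['tool_pos'],s['ee_rot'],s['gripper_width'],env.tip_extent)
print((np.array([561,-51,81])-s['tool_pos'])@s['ee_rot'])"
```

```text
time_s: 1.2
tool_pos: [406.0, -246.4, 239.6]
ee_rot: [[0.168, 0.986, 0.0], [0.986, -0.168, -0.0], [-0.0, 0.0, -1.0]]
wrist_force: [0.6, 0.3, 0.6]
gripper_width: 21.3
grip_force: 0.0
1.2 [ 406.01318891 -246.44989682  239.64422114] [[ 1.67894132e-01  9.85805020e-01  1.52992663e-04]
 [ 9.85805005e-01 -1.67894089e-01 -2.59647834e-04]
 [-2.30275574e-04  1.94414280e-04 -9.99999955e-01]] 21.255688288360016 72.6
[218.73339449 119.94105125 158.61717764]
```

```bash
python3 -m crank '[44,24,10,0,0,0,0.25, 88,48,20,0,0,0,0.25, 132,72,30,0,0,0,0.25, 176,96,45,0,0,0,0.25, 219,120,70,0,0,0,0.25, 219,120,100,0,0,0,0.25, 219,120,125,0,0,0,0.25, 219,120,140,0,0,0,0.25]'
python3 - <<'E'
from h import *
s=env.state();print(s['tool_pos'])
c=env.get_calibration("wrist");print(c['T_tool_cam'].round(2))
cv2.imwrite("pics/w1.png",env.read_camera("wrist")[:,:,::-1])
t=env.read_camera("top");cv2.imwrite("pics/t1.png",cv2.resize(t[140:300,180:400,::-1],None,fx=3,fy=3))
E
```

```text
time_s: 2.2
tool_pos: [560.3, -52.4, 98.3]
ee_rot: [[0.172, 0.985, -0.002], [0.985, -0.172, 0.0], [-0.0, -0.002, -1.0]]
wrist_force: [-0.1, -0.2, -1.0]
gripper_width: 21.2
grip_force: 0.0
[560.32473036 -52.36802416  98.32292273]
[[  0.     0.96   0.27  69.99]
 [  1.    -0.    -0.    -0.07]
 [ -0.     0.27  -0.96 -69.48]
 [  0.     0.     0.     1.  ]]
```

View pics/w1.png

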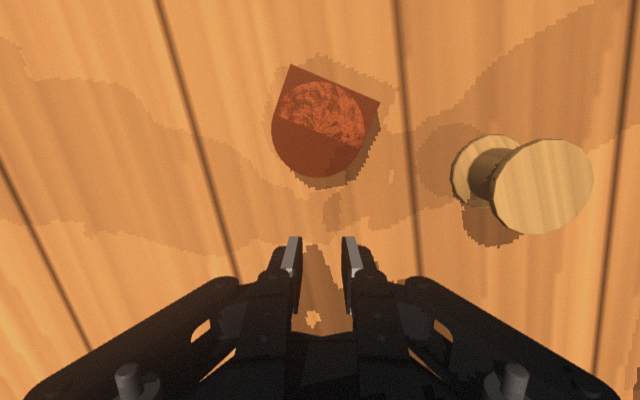

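```bash
python3 -m crank '[0,0,10,0,0,0,0.25, 0,0,20,0,0,0,0.25, 9,0,20,0,0,0,0.25, 18,0,20,0,0,0,0.25, 25,0,20,0,0,0,0.25, 32,0,20,0,0,0,0.25, 40,0,20,0,0,0,0.25, 50,0,20,0,0,0,0.25]'
python3 - <<'E'
from h import *
cv2.imwrite("pics/w2.png",env.read_camera("wrist")[:,:,::-1])
E
```

```text
time_s: 3.3
tool_pos: [569.9, -3.1, 80.0]
ee_rot: [[0.172, 0.985, 0.0], [0.985, -0.172, -0.0], [-0.0, 0.0, -1.0]]
wrist_force: [0.1, 0.8, -0.1]
gripper_width: 21.1
grip_force: 0.3
```

View pics/w2.png

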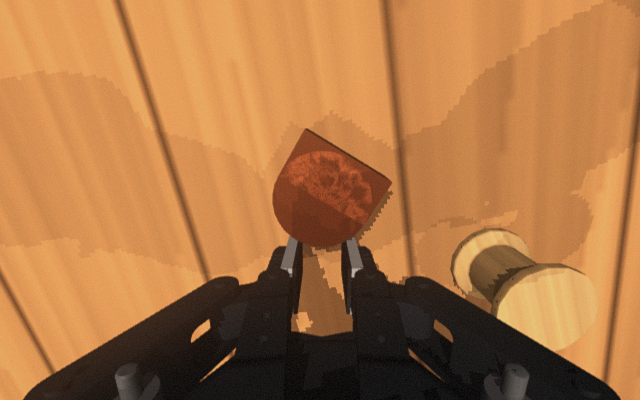

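The heel is cradled symmetrically between the tips at about (325,200). I'll keep pushing.

```bash
python3 -m crank '[12,0,0,0,0,0,0.25, 26,0,0,0,0,0,0.25, 40,0,0,0,0,0,0.25, 55,0,0,0,0,0,0.25, 70,0,0,0,0,0,0.25, 85,0,0,0,0,0,0.25, 99,0,0,0,0,0,0.25, 110,0,0,0,0,0,0.25]'
python3 - <<'E'
from h import *
cv2.imwrite("pics/w3.png",env.read_camera("wrist")[:,:,::-1])
for n,r in(("top",(180,150,400,300)),("side",(220,140,350,280))):
    for h in heels(env.read_camera(n),n,r):print(n,*h)
E
```

```text
time_s: 4.35
tool_pos: [588.8, 105.9, 79.8]
ee_rot: [[0.172, 0.985, 0.0], [0.985, -0.172, -0.0], [-0.0, 0.0, -1.0]]
wrist_force: [-1.1, -0.8, 0.1]
gripper_width: 21.1
grip_force: 0.3
side [596.1 146.4] 88.0 [581. 108. 616. 185.]
```

View pics/w3.png

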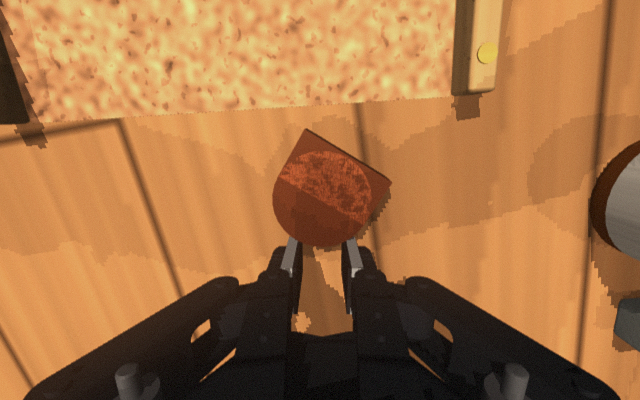

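The heel stays seated at (325,190). The far strip's end is at about (455,93) and the cork edge runs from (30,122) to (452,100). I'll measure the frame from here.

```bash
cat >> h.py <<'E'
def wray(px,z):
    s=env.state();c=env.get_calibration("wrist");K=c['intrinsics']
    W=np.eye(4);W[:3,:3]=s['ee_rot'];W[:3,3]=s['tool_pos'];T=W@c['T_tool_cam']
    p=np.atleast_2d(px).astype(float)
    d=np.c_[(p[:,0]-K[0,2])/K[0,0],-(p[:,1]-K[1,2])/K[1,1],-np.ones(len(p))]@T[:3,:3].T
    o=T[:3,3];return (o+d*((z-o[2])/d[:,2])[:,None])[:,:2]
E
python3 - <<'E'
from h import *
print(wray([(30,122),(452,100)],0).round(1));print("strip top end inner/outer",wray([(457,93),(494,92)],20).round(1))
print("heel top corners,round bottom",wray([(306,130),(391,182),(322,246),(274,195)],18).round(1))
E
```

```text
[[455.6 199.2]
 [666.3 173.4]]
strip top end inner/outer [[659.8 176. ]
 [675.4 173.7]]
heel top corners,round bottom [[593.3 171.9]
 [628.4 141.7]
 [590.8 115. ]
 [572.7 144.9]]
```

```bash
python3 -m crank '[12,0,0,0,0,0,0.25, 27,0,0,0,0,0,0.25, 43,0,0,0,0,0,0.25, 59,0,0,0,0,0,0.25, 75,0,0,0,0,0,0.25, 90,0,0,0,0,0,0.25, 101,0,0,0,0,0,0.25, 107,0,0,0,0,0,0.25]'; python3 -m crank '[1,0,0,0,0,0,0.25, 1,0,0,0,0,0,0.25, -8,0,0,0,0,0,0.25, -22,0,0,0,0,0,0.25, -30,0,-20,0,0,0,0.25, -40,0,-50,0,0,0,0.25, -60,-10,-75,0,0,0,0.25, -100,-20,-90,0,0,0,0.25]';  python3 - <<'E'
from h import *
cv2.imwrite("pics/w4.png",env.read_camera("wrist")[:,:,::-1])
B=np.array([440,-256])
s=env.state();st=np.r_[B-70*s['ee_rot'][:2,0],81]
print(st,(st-s['tool_pos'])@s['ee_rot'])
E
```

```text
time_s: 5.5
tool_pos: [607.2, 211.0, 79.8]
ee_rot: [[0.172, 0.985, 0.0], [0.985, -0.172, -0.0], [-0.0, 0.0, -1.0]]
wrist_force: [-0.2, -0.3, 0.0]
gripper_width: 21.4
grip_force: 0.2
time_s: 6.5
tool_pos: [571.2, 114.9, 173.2]
ee_rot: [[0.171, 0.985, 0.005], [0.985, -0.171, 0.0], [0.001, 0.005, -1.0]]
wrist_force: [-0.1, -0.6, 0.1]
gripper_width: 21.6
grip_force: 0.0
[ 427.7473992  -324.91902702   81.        ] [-453.13528752  -63.66460652   94.49802614]
```

View pics/w4.png

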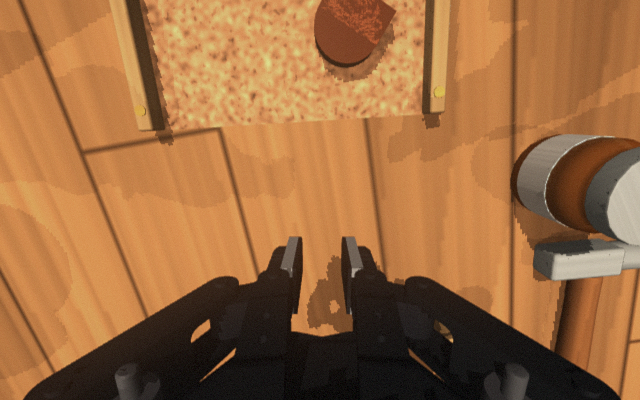

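Heel A is inside the frame at (350,30), clear of the strips. Now heel B.

```bash
python3 -m crank '[-55,-8,0,0,0,0,0.25, -112,-16,0,0,0,0,0.25, -169,-24,0,0,0,0,0.25, -226,-32,0,0,0,0,0.25, -283,-40,0,0,0,0,0.25, -340,-48,0,0,0,0,0.25, -397,-56,0,0,0,0,0.25, -450,-64,10,0,0,0,0.25]'; python3 -m crank '[0,0,10,0,0,0,0.25, 0,0,25,0,0,0,0.25, 0,0,40,0,0,0,0.25, 0,0,50,0,0,0,0.25, 0,0,57,0,0,0,0.25, 0,0,62,0,0,0,0.25, 0,0,64,0,0,0,0.25, 0,0,64,0,0,0,0.25]';  python3 - <<'E'
from h import *
cv2.imwrite("pics/w5.png",env.read_camera("wrist")[:,:,::-1])
E
```

```text
time_s: 7.55
tool_pos: [429.4, -320.0, 162.1]
ee_rot: [[0.173, 0.985, 0.003], [0.985, -0.173, -0.003], [-0.002, 0.004, -1.0]]
wrist_force: [0.3, -0.6, 0.3]
gripper_width: 21.2
grip_force: 0.0
time_s: 8.55
tool_pos: [429.8, -317.2, 96.0]
ee_rot: [[0.172, 0.985, 0.0], [0.985, -0.172, -0.0], [-0.0, 0.0, -1.0]]
wrist_force: [0.1, -0.5, -0.0]
gripper_width: 21.7
grip_force: 0.0
```

View pics/w5.png

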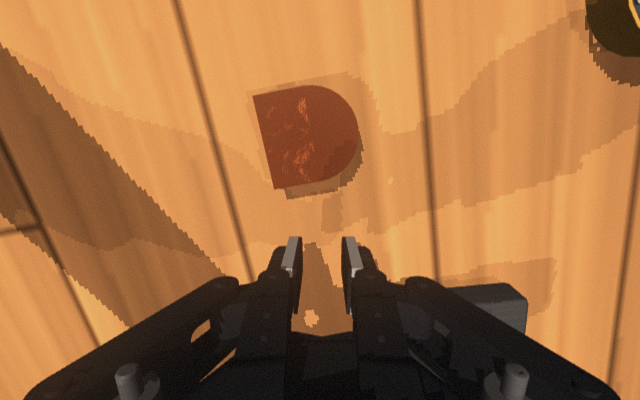

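Heel B's corners are at (254,95) and (275,188), with its round side reaching (357,135). It sits slightly left of the finger centreline (about u=322).

Run:
```python
from h import *
s=env.state();R=np.array(s['ee_rot'])[:2,:2]
p=wray([(254,95),(275,188),(358,137),(310,85),(330,184)],18)
print(p.round(1));print(((p-s['tool_pos'][:2])@R).round(1))
```

```text
[[ 411.7 -230.5]
 [ 411.8 -277.8]
 [ 458.9 -259.1]
 [ 439.4 -230.7]
 [ 441.  -280.6]]
[[ 82.3 -32.8]
 [ 35.8 -24.6]
 [ 62.3  18.6]
 [ 86.8  -5.5]
 [ 38.    4.6]]
```

```bash
python3 -m crank '[0,-7,10,0,0,0,0.25, 4,-7,16,0,0,0,0.25, 12,-7,16,0,0,0,0.25, 19,-7,16,0,0,0,0.25, 25,-7,16,0,0,0,0.25, 31,-7,16,0,0,0,0.25, 38,-7,16,0,0,0,0.25, 46,-7,16,0,0,0,0.25]'; python3 -m crank '[10,0,0,0,0,0,0.25, 21,0,0,0,0,0,0.25, 33,0,0,0,0,0,0.25, 45,0,0,0,0,0,0.25, 57,0,0,0,0,0,0.25, 68,0,0,0,0,0,0.25, 78,0,0,0,0,0,0.25, 84,0,0,0,0,0,0.25]';  python3 - <<'E'
from h import *
cv2.imwrite("pics/w6.png",env.read_camera("wrist")[:,:,::-1])
E
```

```text
time_s: 9.6
tool_pos: [430.9, -270.2, 80.0]
ee_rot: [[0.172, 0.985, 0.0], [0.985, -0.172, -0.0], [-0.0, 0.0, -1.0]]
wrist_force: [0.1, -0.6, 0.0]
gripper_width: 21.3
grip_force: 0.3
time_s: 10.6
tool_pos: [445.2, -187.1, 79.9]
ee_rot: [[0.172, 0.985, -0.0], [0.985, -0.172, 0.0], [-0.0, -0.0, -1.0]]
wrist_force: [-0.5, 0.4, 1.0]
gripper_width: 21.3
grip_force: 0.3
```

View pics/w6.png

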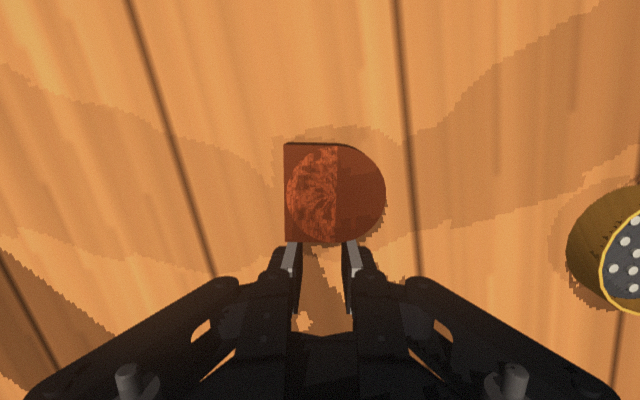

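Heel B is seated square but about 6 mm right of centre. I'll back off, recentre and push on.

```bash
python3 -m crank '[-4,0,0,0,0,0,0.25, -6,6,0,0,0,0,0.25, -2,6,0,0,0,0,0.25, 4,6,0,0,0,0,0.25, 14,6,0,0,0,0,0.25, 26,6,0,0,0,0,0.25, 40,6,0,0,0,0,0.25, 54,6,0,0,0,0,0.25]'; python3 -m crank '[14,0,0,0,0,0,0.25, 28,0,0,0,0,0,0.25, 42,0,0,0,0,0,0.25, 56,0,0,0,0,0,0.25, 70,0,0,0,0,0,0.25, 84,0,0,0,0,0,0.25, 98,0,0,0,0,0,0.25, 108,0,0,0,0,0,0.25]';  python3 - <<'E'
from h import *
cv2.imwrite("pics/w7.png",env.read_camera("wrist")[:,:,::-1])
E
```

```text
time_s: 11.65
tool_pos: [460.4, -134.4, 79.9]
ee_rot: [[0.172, 0.985, -0.0], [0.985, -0.172, 0.0], [0.0, -0.0, -1.0]]
wrist_force: [0.4, 0.1, 0.1]
gripper_width: 21.6
grip_force: 0.2
time_s: 12.65
tool_pos: [479.1, -28.3, 79.9]
ee_rot: [[0.172, 0.985, -0.0], [0.985, -0.172, -0.0], [-0.0, -0.0, -1.0]]
wrist_force: [0.7, -0.7, -0.5]
gripper_width: 21.3
grip_force: 0.2
```

View pics/w7.png

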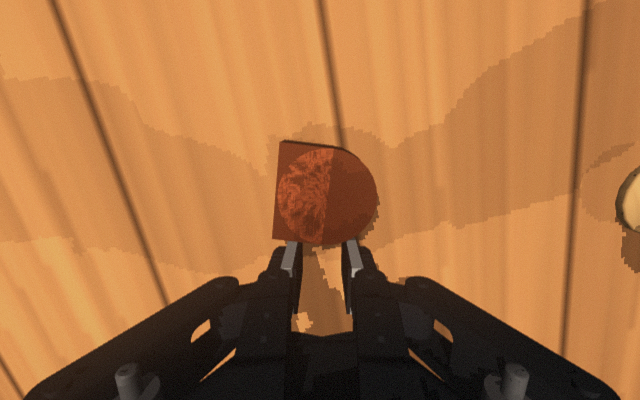

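The heel is centred and stable at (327,195). I've used all ten pictures, so the remaining checks will be numeric.

```bash
python3 -m crank '[12,0,0,0,0,0,0.25, 27,0,0,0,0,0,0.25, 43,0,0,0,0,0,0.25, 59,0,0,0,0,0,0.25, 75,0,0,0,0,0,0.25, 91,0,0,0,0,0,0.25, 107,0,0,0,0,0,0.25, 120,0,0,0,0,0,0.25]'; python3 -m crank '[14,0,0,0,0,0,0.25, 31,0,0,0,0,0,0.25, 49,0,0,0,0,0,0.25, 67,0,0,0,0,0,0.25, 85,0,0,0,0,0,0.25, 102,0,0,0,0,0,0.25, 116,0,0,0,0,0,0.25, 125,0,0,0,0,0,0.25]'; python3 -m crank '[2,0,0,0,0,0,0.25, 2,0,0,0,0,0,0.25, -8,0,0,0,0,0,0.25, -22,0,0,0,0,0,0.25, -30,0,-20,0,0,0,0.25, -50,0,-60,0,0,0,0.25, -75,0,-95,0,0,0,0.25, -100,0,-120,0,0,0,0.25]'
python3 - <<'E'
from h import *
ex=np.array([.993,-.121]);ey=np.array([.121,.993]);C=np.array([568,251])
s=env.state();im=env.read_camera("wrist");c=env.get_calibration("wrist");K=c['intrinsics']
h=cv2.cvtColor(im,cv2.COLOR_RGB2HSV).astype(int)
m=((h[...,2]<170)&((h[...,0]<10)|(h[...,0]>170))&(h[...,1]>90)).astype(np.uint8)
for q in cv2.findContours(m,0,1)[0]:
    if cv2.contourArea(q)>800:
        f=wray(q[:,0],9)-C;f=np.c_[f@ex,f@ey];print("wrist",cv2.boundingRect(q),f.min(0).round(),f.max(0).round())
for n,r in(("top",(180,150,400,300)),("side",(220,130,350,280))):
    for o in heels(env.read_camera(n),n,r):
        d=o[0]-C;print(n,o[0],o[1],"frame",d@ex,d@ey)
E
```

```text
time_s: 13.7
tool_pos: [499.8, 90.0, 79.9]
ee_rot: [[0.172, 0.985, 0.0], [0.985, -0.172, -0.0], [-0.0, 0.0, -1.0]]
wrist_force: [0.4, -1.0, -1.0]
gripper_width: 21.3
grip_force: 0.2
time_s: 14.7
tool_pos: [521.3, 213.0, 79.8]
ee_rot: [[0.172, 0.985, 0.0], [0.985, -0.172, -0.0], [-0.0, 0.0, -1.0]]
wrist_force: [1.0, -1.1, 0.5]
gripper_width: 21.3
grip_force: 0.3
time_s: 15.7
tool_pos: [503.8, 111.8, 201.5]
ee_rot: [[0.173, 0.985, 0.002], [0.985, -0.173, -0.0], [0.0, 0.002, -1.0]]
wrist_force: [0.7, 0.1, 0.6]
gripper_width: 21.2
grip_force: 0.0
wrist (399, 0, 74, 50) [ 27. -25.] [86. 12.]
wrist (299, 0, 55, 65) [-56. -32.] [-11.  15.]
top [608.4 234.6] 97.0 frame 42.101599999999976 -11.39680000000001
side [527.4 249.4] 131.5 frame -40.12220000000003 -6.501399999999998
side [615.2 246.5] 121.5 frame 47.41410000000005 1.2427000000000055
```

```bash
python3 -c "
from rig import env
print(env.finish_job())"
```

```text
the job is handed in; nothing more can be done
None
```

Both heel blocks were slid, never lifted, into the stop frame and measured fully inside it, about 80 mm apart and clear of the strips; the fingers' path kept clear of the tin, spool and other items, and the job was handed in at about 16 s.

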